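# Lay a diner's place in a noodle shop

## Task

Lay the place for a diner who sits at the red-striped edge of the paper mat; all directions are as the diner sees them. Stand the sauce pot directly behind the noodle bowl and the tea cup directly to the right of the pot, each with about 2 cm of clear space between; put the chopstick rest directly to the right of the bowl, about 3 cm clear of it and with its length running left to right, and lay the pair of chopsticks over the middle of the rest, pointing straight away from the diner, with the thin tips reaching about 2 cm beyond the rest and the thick end down on the mat. Set the crockery down upright without dropping it, and leave the bowl, the drink, the chilli jar and the chopstick holder where they are.

Things in the scene. Friction and masses are not known exactly. Their poses are not given: they have to be found in the camera images.
- mat: Flat cream paper placemat, 320 x 400 mm, paper-thin (things stand on it at table height, z = 0), fixed. Origin at its centre. A red stripe 26 mm wide runs along one long edge: the diner sits beyond that edge, facing the mat. Its x axis points straight away from the diner (the stripe is at x = -142 mm); its y axis points to the diner's left. The other three edges have only a thin red line.
- bowl: White noodle bowl with a red line round its rim, standing on the mat, loose: 120 mm across the rim, 60 mm high, 350 g. Origin at the centre of its underside; its x and y axes are parallel to the mat's (x away from the diner, y to the diner's left). It stays where it is.
- tray: Plain steel serving tray with a low rim, 240 (x) x 340 (y) x 20 mm high over the walls (a rolled edge adds 3 mm), floor 3 mm thick, walls 3 mm thick, fixed. Origin under its centre. The four things to set out start on its floor.
- pot_center (a point): Sauce pot: small round straight-sided open pot, brown glaze with a tan rim, 64 mm across, 34 mm high, wall 4 mm, 120 g. This point is at its centre, 17 mm above its underside. Only its z axis (up) matters.
- cup_center (a point): Tea cup: round celadon-green cup without handle, white rim line, 60 mm across the top (58 mm at 22 mm above its foot, 46 mm at the foot), 72 mm high, wall 3 mm, 150 g. This point is at its centre, 36 mm above its underside. Only its z axis (up) matters.
- rest_center (a point): Chopstick rest: small blue ceramic block, 48 mm long (its y axis), 20 mm deep (its x axis), 13 mm high at its two raised ends; between them a flat saddle 32 mm wide and 9 mm above the underside. 35 g. The same either way round. This point is at its centre, 6.5 mm above its underside.
- chopsticks_center (a point): One joined pair of bamboo chopsticks (a single rigid piece), pale tan, 200 mm long along its x axis, thick joined end at -x, thin tips at +x; 13.5 mm wide (y) at the thick end, 11 mm at the tips, 7 mm thick (6 mm towards the tips), 14 g. A dark red band 30 mm long marks the thick end. This point is half-way along, 3.5 mm above its underside.
- holder: Bystander: steel chopstick holder full of dark red chopsticks, 76 mm across, about 200 mm high in all. Origin at the centre of its underside.
- jar: Bystander: red chilli jar with a steel lid and cream label, 67 mm across, 76 mm high. Origin at the centre of its underside.
- drink: Bystander: red takeaway drink cup with a black lid and white straw, 84 mm across, 121 mm high (straw to 188 mm). Origin at the centre of its underside.
Things that resemble listed ones, but are neither listed nor needed, are in the scene too. Leave any brown look-alike of the part that bears cup_center alone. There is more than one size of the part that bears pot_center; the job needs the larger.

How it is judged:
At the end, for the whole second after the job is handed in: Pot behind bowl, cup right of pot (gaps 20 mm), rest right of bowl (gap 30 mm), each within 15 mm (cup level within 22 mm); rest crosswise (0.25 rad); chopsticks on the rest within 12 mm of its middle, tips 20 +-16 mm past it, away from the diner (0.2 rad). All upright, released, at rest (x of pot_center in the frame of bowl between 0.097 and 0.127 m and y of pot_center in the frame of bowl between -0.015 and 0.015 m and horizontal distance between cup_center and pot_center between 0.067 and 0.097 m and x of cup_center in the frame of bowl between 0.09 and 0.134 m and y of cup_center in the frame of bowl below -0.055 m and x of rest_center in the frame of bowl between -0.015 and 0.015 m and y of rest_center in the frame of bowl between -0.129 and -0.099 m and angle between the y axis of rest_center and the y axis of bowl, either way round below 0.25 rad and x of rest_center in the frame of chopsticks_center between 0.054 and 0.086 m and y of rest_center in the frame of chopsticks_center between -0.012 and 0.012 m and angle between the x axis of chopsticks_center and the x axis of bowl, either way round below 0.2 rad and x of chopsticks_center in the frame of bowl below -0.02 m and height (world z) of chopsticks_center between 0.0062 and 0.0125 m and height (world z) of pot_center between 0.014 and 0.021 m and angle between each of pot_center, cup_center, rest_center's own z axis and vertical below 0.1 rad and height (world z) of cup_center between 0.033 and 0.04 m and height (world z) of rest_center between 0.004 and 0.0095 m and angle between chopsticks_center's own z axis and vertical below 0.15 rad and linear speed of each of pot, cup, rest, chopsticks below 0.02 m/s); the robot touches nothing.
It fails at once if the noodle bowl is pushed by more than 12 mm, turned or tipped (distance of bowl from where it was at the start of the episode above 0.012 m or angle between bowl's own z axis and vertical above 0.2 rad or angle between the x axis of bowl and the x axis of mat, either way round above 0.12 rad).
It fails at once if the drink, the chilli jar or the chopstick holder is pushed by more than 15 mm or tipped ((distance of drink from where it was at the start of the episode above 0.015 m or angle between drink's own z axis and vertical above 0.3 rad) or (distance of jar from where it was at the start of the episode above 0.015 m or angle between jar's own z axis and vertical above 0.3 rad) or (distance of holder from where it was at the start of the episode above 0.015 m or angle between holder's own z axis and vertical above 0.3 rad)).
It fails at once if the pot, the cup or the rest is dropped from more than about 25 mm ((linear speed of pot above 0.7 m/s and contact force between pot and anything else below 0.05 N) or (linear speed of cup above 0.7 m/s and contact force between cup and anything else below 0.05 N) or (linear speed of rest above 0.7 m/s and contact force between rest and anything else below 0.05 N)).
It also fails if it takes over 120 s, if anything falls off the work surface, if the arm or the gripper's body presses on something with over 40 N, if the wrist force passes 120 N, or if a joint passes its speed limit or range.

## Robot

A 6-joint arm with a two-finger parallel gripper is mounted at the origin on the work surface. World frame = base frame: x ahead of the robot, y to its left, z up, the work surface at z = 0. Lengths are in m, angles in rad, forces in N, time in s.
With the tool pointing down it reaches from about 0.2 to 0.875 m from the base axis. Payload 3.4 kg.
Tool frame: the origin (TCP) lies between the finger pads; the fingertips stand 25 mm ahead of it and the grasp point (between the pads) lies 6 mm ahead of it (r.nose_length is the z of the fingertips in the tool frame, in m); z points along the fingers, y is the line along which they close (so a half turn about z gives the same grasp; the last joint's range is limited). The gripper opens to 94 mm and grips with 3 to 60 N. Pads are 16 mm wide; open, the fingers measure 119 mm over their backs; the gripper's body (75 mm by 177 mm) begins 78 mm behind the grasp point.
Start: joints at [-1.442, 0.276, 1.505, -0, 1.361, -0.121], TCP at [0.142, -0.557, 0.198] pointing down, gripper open.
Joint ranges: [-2.89, 2.89], [-0.75, 2.08], [0.22, 2.7], [-1.18, 4.32], [0.11, 2.71], [-2.7, 2.7]. Speed limits (rad/s): [2.57, 2.57, 3.14, 3.14, 3.14, 3.14].

## Interface

Orientations are given as a unit quaternion [w, x, y, z].
In Python, from plant import r, gripper_to, inverse_kinematics, vision, models, telemetry gives the robot as it stands. Calls block until the motion is done:
- r.move_to(position, orientation): joint-space move of the TCP to a pose.
- r.move_l(position, rot=None, vel=0.15, guard=None): straight line of the TCP; rot=None keeps the orientation; vel is the mean speed in m/s. With guard (N) it stops when the force on the tool has changed by that much, and returns True; else False.
- r.movej(angles): joint-space move.
- gripper_to(opening, f_grip=None): finger opening in m; f_grip is the grip in N (None keeps the last); returns when the fingers have stopped.
- r.hold(seconds).
- inverse_kinematics(position, orientation): joint angles nearest the present ones, or None.
- vision.snapshot(name): name is "side" or "top" or "wrist"; returns the picture (480x640x3 uint8, red, green, blue); there is no depth.
- vision.get_calibration(name): a dict with "fx", "fy", "cx", "cy" (pixels), "position" and "orientation" of the camera in the world. Camera axes: x right, y down, z forward; pixel columns grow to the right and rows downward; lengths in m; the calibration is good to about 2 mm. A picture is of the moment at which its call begins: read the wrist's pose just before it. get_calibration takes no time and is no camera call; for the wrist camera it gives the pose at the moment of the call.
A pose or a line that the arm cannot do raises r.PlanningError and nothing moves.
- r.sign_off(): hands the job in; it is judged then, once.
Trained networks look in the newest picture that a camera, given by its name, has taken for a name from the list of things; names that differ only in an ending like _2 or _b are one class to them, and where a whole thing is asked for, a point or a joint stands for the part that bears it (a point fixed in the world has none). Each returns a list of dicts, best first, with "score" (0 to 1); they miss things now and then, are a little off and sometimes report something else, mostly with a low value. They report only what shows in the picture. A call takes as long as a camera call. They do not tell look-alikes from the thing itself.
- models.boxes_of(thing, camera): "at" ([x, y, z] in m, in world coordinates, good to about 4 mm: the middle of the surface that is visible of it).
- models.regions_of(thing, camera): "pixels" (480x640 bool, what is visible of it).
- models.mark_of(thing, camera): "at" ([x, y, z] in m, in world coordinates, good to about 4 mm: a listed point, or the origin of a listed thing).
Readings, each from a call of its own:
- telemetry.current_t(): time.
- telemetry.current_joints(): joint angles.
- telemetry.current_dq(): joint speeds.
- telemetry.current_joint_efforts(): joint torques, N m.
- telemetry.current_ee_pos(): TCP position.
- telemetry.current_tool_rot(): TCP orientation.
- telemetry.current_wrist_force(): force on the tool from outside, world axes, zero at the start.
- telemetry.current_torque(): the same for the moment, N m.
- telemetry.current_opening(): finger opening in m.
- telemetry.current_finger_force(): force on a finger pad.
Only numpy, scipy, OpenCV 4.12 (cv2) and the standard library are available. Lean on these libraries where they do the work, as an engineer would, in place of code of your own. Each camera call takes 0.05 s, during which the arm holds its last target. There are 200 camera calls.

## Working session

There is one attempt and no reset: what is moved stays moved. The work goes in short steps, each a Python script; the robot and the scene stay as the last script left them, time stands still between calls to the robot, and variables do not carry over. Pictures are saved under pics/ and viewed, at most 14 in all, crops included, and the job is handed in when it is done.

```bash
ls; mkdir -p pics; python3 - <<'E'
from plant import r, vision, models, telemetry
import cv2, numpy as np
for c in ("top","side"):
    im=vision.snapshot(c); cv2.imwrite(f"pics/{c}0.png",im[:,:,::-1])
    print(c,vision.get_calibration(c))
    for t in ("mat","bowl","tray","pot_center","cup_center","rest_center","chopsticks_center","holder","jar","drink"):
        print(t,[(np.round(d["at"],3).tolist(),round(d["score"],2)) for d in models.mark_of(t,c)])
E
```

```text
pics
top {'fx': 549.4463056944176, 'fy': 549.4463056944176, 'cx': 317.45920505058353, 'cy': 249.2224854627715, 'position': array([0.41522384, 0.02315429, 1.68490509]), 'orientation': array([-0.02149547,  0.70991678, -0.70307023,  0.03533223])}
mat [([0.557, 0.247, -0.003], 0.57)]
bowl [([0.556, 0.2, -0.003], 0.64), ([0.524, -0.365, 0.02], 0.15)]
tray [([0.543, -0.254, 0.0], 0.91)]
pot_center [([0.521, -0.364, 0.017], 0.75), ([0.492, -0.264, 0.008], 0.63), ([0.338, -0.326, 0.009], 0.46)]
cup_center [([0.487, -0.157, 0.037], 0.78), ([0.328, -0.124, 0.037], 0.65)]
rest_center [([0.492, -0.265, 0.011], 0.69)]
chopsticks_center [([0.607, -0.225, 0.001], 0.79)]
holder [([0.504, -0.526, 0.001], 0.67), ([0.521, -0.363, 0.018], 0.16)]
jar [([0.444, 0.547, -0.002], 0.61), ([0.557, 0.202, -0.005], 0.43)]
drink [([0.761, -0.03, -0.001], 0.9)]
side {'fx': 584.1067588306362, 'fy': 584.1067588306362, 'cx': 322.0943242312721, 'cy': 238.11711597114027, 'position': array([ 0.18844681, -1.17413003,  1.02518222]), 'orientation': array([-0.43419969,  0.88791013, -0.13703254,  0.06563775])}
mat [([0.559, 0.245, 0.001], 0.84)]
bowl []
tray [([0.544, -0.251, 0.001], 0.93), ([0.489, -0.264, 0.013], 0.48)]
pot_center [([0.336, -0.322, 0.008], 0.83), ([0.443, 0.546, -0.001], 0.7), ([0.524, -0.362, 0.017], 0.58)]
cup_center [([0.482, -0.159, 0.041], 0.95), ([0.326, -0.127, 0.036], 0.59)]
rest_center [([0.488, -0.266, 0.012], 0.71)]
chopsticks_center [([0.605, -0.222, 0.006], 0.84)]
holder [([0.51, -0.524, -0.003], 0.62), ([0.479, -0.16, 0.04], 0.5)]
jar [([0.447, 0.55, -0.004], 0.94)]
drink [([0.758, -0.026, -0.0], 0.76)]
```

View pics/top0.png

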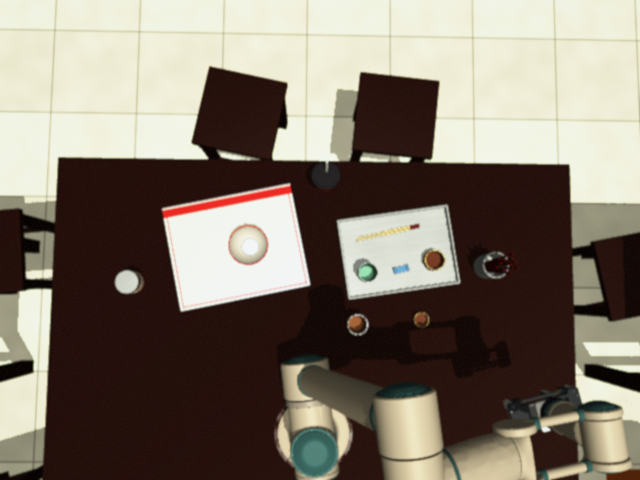

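View pics/side0.png

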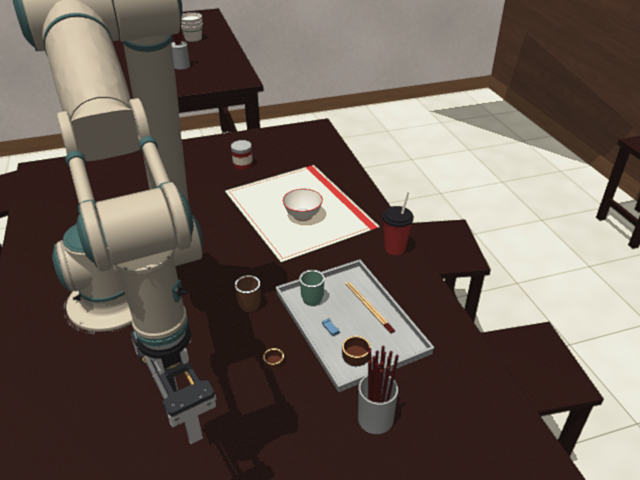

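The diner sits on the far (+x) side: the red stripe runs (165,212)–(290,187) in the top picture. The green cup is at (366,271), the large pot at (433,259), the rest at (401,269) and the chopsticks at (357,240)–(417,227) with their band on the right. The brown cup and the small pot are outside the tray. Next is a closer look with the wrist camera over the tray and the mat.

```bash
cat > h.py <<'E'
from plant import r, gripper_to, inverse_kinematics, vision, models, telemetry
import cv2, numpy as np
from scipy.spatial.transform import Rotation as R
def down(yaw, pitch=0):
    """tool pointing down, its y (closing) axis along world angle yaw (mod pi); picks the reachable turn"""
    z=np.array([0,0,-1.]); y=np.array([np.cos(yaw),np.sin(yaw),0]); x=np.cross(y,z)
    q=R.from_matrix(np.c_[x,y,z]).as_quat(); return q[[3,0,1,2]]
def best(p,yaw):
    c=[]
    for k in (0,np.pi):
        q=down(yaw+k); j=inverse_kinematics(p,q)
        if j is not None: c.append((abs(np.array(j)[5]),k,q))
    return min(c,key=lambda t:t[0])[2]
def ray(cal,uv,z):
    uv=np.atleast_2d(uv).astype(float)
    d=np.c_[(uv[:,0]-cal["cx"])/cal["fx"],(uv[:,1]-cal["cy"])/cal["fy"],np.ones(len(uv))]
    d=R.from_quat(np.array(cal["orientation"])[[1,2,3,0]]).apply(d); p=np.array(cal["position"])
    return (p+d*((z-p[2])/d[:,2])[:,None])[:,:2]
def snap(cam,name=None):
    cal=vision.get_calibration(cam); im=vision.snapshot(cam)
    if name: cv2.imwrite(f"pics/{name}.png",im[:,:,::-1])
    return cal,im
def marks(cam,*things):
    for t in things: print(cam,t,[(np.round(d["at"],3).tolist(),round(d["score"],2)) for d in models.mark_of(t,cam)])
def region(t,cam,cal,z):
    "largest region's world points at height z: centre, long-axis angle, sizes"
    for d in models.regions_of(t,cam)[:3]:
        v,u=np.nonzero(d["pixels"]); w=ray(cal,np.c_[u,v],z).astype(np.float32)
        c,s,_=cv2.minAreaRect(w*1000); B=cv2.boxPoints((c,s,_)); e=[B[1]-B[0],B[2]-B[1]]; e=max(e,key=np.linalg.norm)
        print(" region",t,round(d["score"],2),np.round(np.array(c)/1000,4),np.round(s,1),"ang",round(np.arctan2(e[1],e[0]),3),"mean",w.mean(0).round(4))
E
python3 - <<'E'
from h import *
for nm,p in (("tray",[0.47,-0.25,0.42]),("mat",[0.45,0.22,0.42])):
    r.move_to(p,best(p,0.15))
    cal,im=snap("wrist","w_"+nm)
    print(nm,telemetry.current_joints(),cal["position"],telemetry.current_t())
    if nm=="tray":
        marks("wrist","pot_center","cup_center","rest_center","chopsticks_center","tray")
        for t,z in (("pot_center",.037),("cup_center",.075),("rest_center",.014),("chopsticks_center",.01)): region(t,"wrist",cal,z)
    else:
        marks("wrist","bowl","mat"); region("mat","wrist",cal,0); region("bowl","wrist",cal,.06)
cal,im=snap("top","top1"); region("mat","top",cal,0); region("bowl","top",cal,.06)
E
```

```text
tray [-6.21121019e-01  1.71098866e-01  1.11563125e+00 -3.55584946e-04
  1.85627751e+00 -7.69511168e-01] [ 0.45956294 -0.18397544  0.60470917] 2.975
wrist pot_center [([0.516, -0.359, 0.018], 0.94), ([0.337, -0.325, 0.009], 0.57)]
wrist cup_center [([0.328, -0.127, 0.038], 0.75), ([0.483, -0.156, 0.039], 0.66), ([0.546, -0.249, 0.001], 0.46)]
wrist rest_center [([0.491, -0.262, 0.008], 0.86)]
wrist chopsticks_center [([0.607, -0.221, 0.007], 0.82)]
wrist tray [([0.541, -0.25, -0.002], 0.69)]
 region pot_center 0.95 [ 0.5181 -0.3574] [61.3 67.6] ang -1.422 mean [ 0.5177 -0.3564]
 region pot_center 0.63 [ 0.3454 -0.3168] [46.2 42.6] ang 0.903 mean [ 0.3446 -0.3166]
 region cup_center 0.86 [ 0.3309 -0.1264] [59.3 66.4] ang -0.201 mean [ 0.3302 -0.1268]
 region cup_center 0.82 [ 0.4792 -0.1553] [59.9 58.6] ang 0.949 mean [ 0.4786 -0.1555]
 region rest_center 0.61 [ 0.4912 -0.2631] [19.6 47.5] ang -1.32 mean [ 0.4909 -0.263 ]
 region chopsticks_center 0.64 [ 0.6033 -0.224 ] [ 14.  196.5] ang -1.339 mean [ 0.6038 -0.2263]
mat [ 3.14140371e-01  1.18625419e-01  1.17780892e+00 -4.56180127e-04
  1.84528144e+00  1.65534942e-01] [0.44015125 0.28621517 0.6053197 ] 5.1917
wrist bowl [([0.56, 0.2, -0.001], 0.78)]
wrist mat [([0.556, 0.243, -0.002], 0.74)]
 region mat 0.73 [0.5554 0.244 ] [323.  403.1] ang -1.36 mean [0.5486 0.271 ]
 region bowl 0.57 [0.5555 0.1986] [118.4 117.8] ang 0.964 mean [0.5554 0.2006]
 region mat 0.91 [0.5574 0.2425] [321.3 399.4] ang -1.363 mean [0.5803 0.2063]
 region bowl 0.61 [0.5539 0.1991] [113.  115.2] ang -1.559 mean [0.5554 0.1986]
```

```bash
cat >> h.py <<'E'
YA=-1.361; my=np.array([np.cos(YA),np.sin(YA)]); mx=np.array([my[1],-my[0]]); bowl=np.array([.5555,.199])
def B(x,y): return bowl+x*mx+y*my
H=0.22
def pick(xy,yaw,z,opening,f,q=None):
    q=best([*xy,H],yaw) if q is None else q
    gripper_to(opening); r.move_to([*xy,H],q); r.move_l([*xy,z],vel=.12)
    gripper_to(0,f_grip=f); r.move_l([*xy,H],vel=.12)
    print("picked",round(telemetry.current_opening(),4),telemetry.current_finger_force(),telemetry.current_t())
def place(xy,yaw,z,opening,q=None):
    q=best([*xy,H],yaw) if q is None else q
    r.move_to([*xy,H],q); r.move_l([*xy,.05+z],vel=.15)
    hit=r.move_l([*xy,z],vel=.04,guard=6)
    print("placed hit",hit,telemetry.current_ee_pos())
    gripper_to(opening); r.hold(.2); r.move_l([*xy,H],vel=.12)
E
python3 - <<'E'
from h import *
T=.21
pick([.5175,-.3585],T,.033,.094,15)
if telemetry.current_opening()<.055: raise SystemExit("missed")
place(B(.112,0),YA,.031,.094)
pick([.4825,-.1565],T,.045,.094,15)
if telemetry.current_opening()<.05: raise SystemExit("missed")
place(B(.112,-.082),YA+np.pi/2,.043,.094)
p=[.45,.22,.42]; r.move_to(p,best(p,.15)); cal,im=snap("wrist","w2")
marks("wrist","pot_center","cup_center","bowl"); region("pot_center","wrist",cal,.034);region("cup_center","wrist",cal,.072);region("bowl","wrist",cal,.06)
print(B(.112,0),B(.112,-.082),telemetry.current_t())
E
```

```text
picked 0.0007 0.0 12.7917missed
```

```bash
python3 - <<'E'
from h import *
print(telemetry.current_ee_pos(),telemetry.current_tool_rot(),telemetry.current_opening())
gripper_to(.094); p=[.45,-.27,.40]; r.move_to(p,best(p,.15)); cal,im=snap("wrist","w3")
marks("wrist","pot_center","cup_center","rest_center"); region("pot_center","wrist",cal,.037)
E
```

```text
[ 0.51717322 -0.35819956  0.21910549] [-8.20514724e-04  6.29089217e-01  7.77332672e-01  3.20974168e-05] 0.0006772819736519862
wrist pot_center [([0.517, -0.359, 0.017], 0.93), ([0.339, -0.322, 0.008], 0.65)]
wrist cup_center [([0.482, -0.156, 0.041], 0.83), ([0.329, -0.127, 0.036], 0.72)]
wrist rest_center [([0.492, -0.261, 0.008], 0.71)]
 region pot_center 0.79 [ 0.5183 -0.3573] [62.3 70. ] ang -1.412 mean [ 0.5176 -0.3577]
 region pot_center 0.74 [ 0.3431 -0.3165] [46.2 43. ] ang 0.15 mean [ 0.3434 -0.3166]
```

View pics/w3.png

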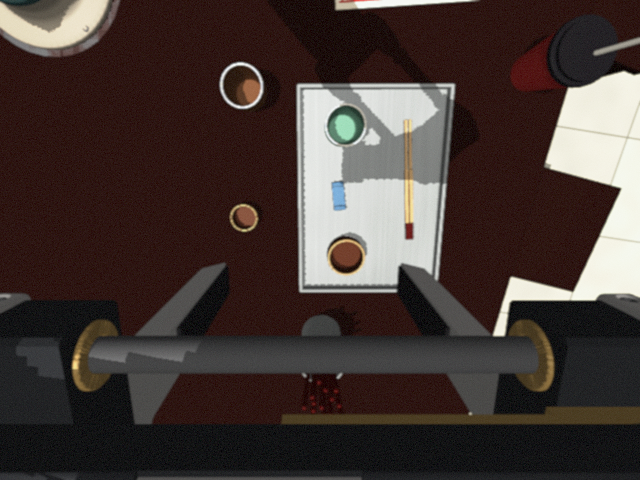

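The pot has not moved: its rim is at (346,256) px, still at (0.517,-0.358). The close may have returned before the grip was established, so I'll check the opening before lifting.

```bash
python3 - <<'E'
from h import *
xy=[.5175,-.358]; q=best([*xy,H],.21)
r.move_to([*xy,H],q); r.move_l([*xy,.033],vel=.12)
print(telemetry.current_ee_pos(),telemetry.current_opening())
gripper_to(.05,f_grip=20); 
for _ in range(4):
    print(telemetry.current_t(),telemetry.current_opening(),telemetry.current_finger_force()); r.hold(.2)
snap("side","s1")
r.move_l([*xy,.05],vel=.04); print(telemetry.current_opening(),telemetry.current_finger_force())
E
```

```text
[ 0.51798441 -0.35838479  0.03374559] 0.09394655863076468
18.7417 0.05019322072798619 0.0
18.9417 0.04990157144647293 0.0
19.1417 0.05012298379979699 0.0
19.3417 0.0498978707314515 0.0
0.05028634977808839 0.0
```

```bash
python3 - <<'E'
import cv2
im=cv2.imread("pics/s1.png"); cv2.imwrite("pics/s1c.png",cv2.resize(im[230:460,230:480],None,fx=2.5,fy=2.5))
E
```

```text
(no output)
```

View pics/s1c.png

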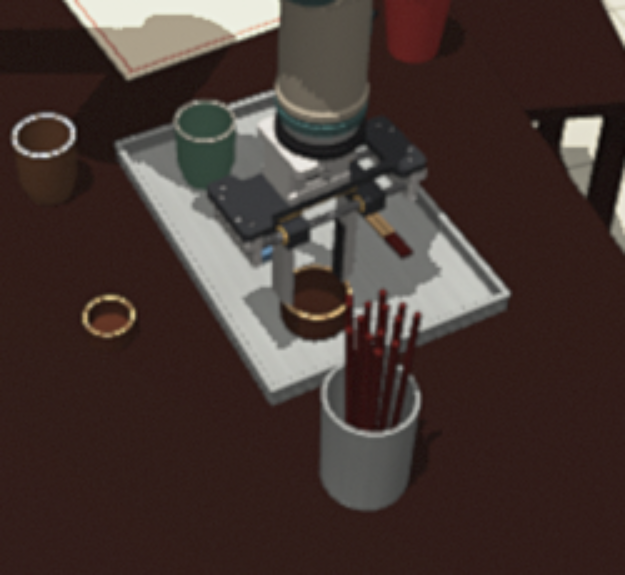

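```bash
python3 - <<'E'
from h import *
print(telemetry.current_ee_pos(),telemetry.current_tool_rot(),r.nose_length,telemetry.current_wrist_force())
c=vision.get_calibration("side"); Q=R.from_quat(np.array(c["orientation"])[[1,2,3,0]])
def pr(p):
    d=Q.inv().apply(np.array(p)-c["position"]); u=np.array([c["fx"]*d[0]/d[2]+c["cx"],c["fy"]*d[1]/d[2]+c["cy"]]); return u.round(1),((u-230)*2.5).round()
t=np.array([.518,-.3584,.0337]); a=np.array([np.cos(.21),np.sin(.21),0])
for s in (-1,1):
  for dz in (.025,0,-.04): print(s,dz,pr(t+s*.025*a-[0,0,dz]))
print("flange",pr(t+[0,0,.2]),"pot",pr([.518,-.358,.037]))
E
```

```text
[ 0.5175854  -0.3580556   0.05031331] [ 2.53352016e-04  6.29078981e-01  7.77341348e-01 -1.47816509e-05] 0.025 [ 0.67269595 -0.52131058 -0.01960943]
-1 0.025 (array([344.5, 359.1]), array([286., 323.]))
-1 0 (array([344.7, 351.7]), array([287., 304.]))
-1 -0.04 (array([345.1, 339.3]), array([288., 273.]))
1 0.025 (array([363.3, 350.7]), array([333., 302.]))
1 0 (array([363.8, 343.2]), array([334., 283.]))
1 -0.04 (array([364.5, 330.9]), array([336., 252.]))
flange (array([357.4, 280.6]), array([319., 126.])) pot (array([354.3, 346.3]), array([311., 291.]))
```

```bash
python3 - <<'E'
from h import *
p=telemetry.current_ee_pos(); r.move_l([p[0],p[1],H]); gripper_to(.094)
cal,im=snap("wrist","w4"); Q=R.from_quat(np.array(cal["orientation"])[[1,2,3,0]])
T=np.array(telemetry.current_ee_pos()); S=R.from_quat(np.array(telemetry.current_tool_rot())[[1,2,3,0]])
for y in (-.047,.047):
  for x in (-.008,.008):
    for z in (.025,-.01):
      d=Q.inv().apply(T+S.apply([x,y,z])-cal["position"]); print(x,y,z,(cal["fx"]*d[:2]/d[2]+[cal["cx"],cal["cy"]]).round(1))
E
```

```text
-0.008 -0.047 0.025 [241.2 273.5]
-0.008 -0.047 -0.01 [228.2 295. ]
0.008 -0.047 0.025 [239.9 249.9]
0.008 -0.047 -0.01 [226.5 267.6]
-0.008 0.047 0.025 [385.  273.4]
-0.008 0.047 -0.01 [398.1 294.9]
0.008 0.047 0.025 [386.2 249.9]
0.008 0.047 -0.01 [399.8 267.5]
```

View pics/w4.png

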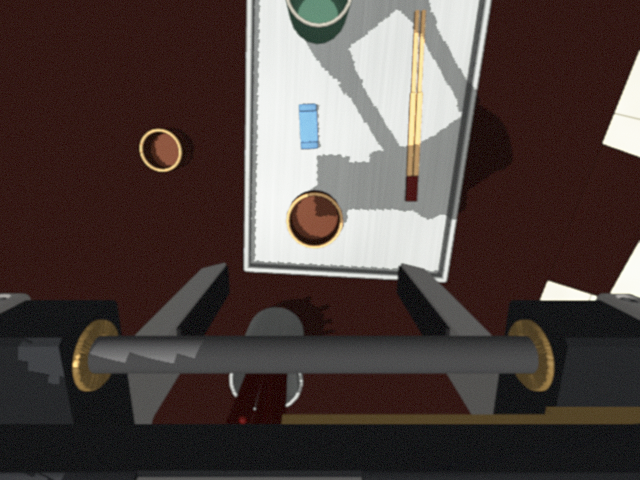

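The inner fingertip edges show at (228,265) and (399,265) px. The stated tool geometry predicts (240,250–273) and (386,250–273), so the tips seem to sit about 35 mm higher than stated, which explains closing above the pot. I'll confirm with a guarded touch on the empty tray floor.

```bash
python3 - <<'E'
from h import *
gripper_to(.0); xy=[.55,-.285]; q=best([*xy,H],.21)
r.move_to([*xy,H],q); r.move_l([*xy,.045],vel=.15); r.hold(.2)
f0=np.array(telemetry.current_wrist_force())
hit=r.move_l([*xy,-.012],vel=.02,guard=4)
print(hit,telemetry.current_ee_pos(),np.array(telemetry.current_wrist_force())-f0)
snap("side","s2"); r.move_l([*xy,.1],vel=.12); gripper_to(.094); print(telemetry.current_t())
import cv2; im=cv2.imread("pics/s2.png"); cv2.imwrite("pics/s2c.png",cv2.resize(im[200:400,230:480],None,fx=3,fy=3))
E
```

```text
True [ 0.55003615 -0.28502818 -0.00448787] [0.86878091 0.51929442 5.25028315]
30.3667
```

View pics/s2c.png

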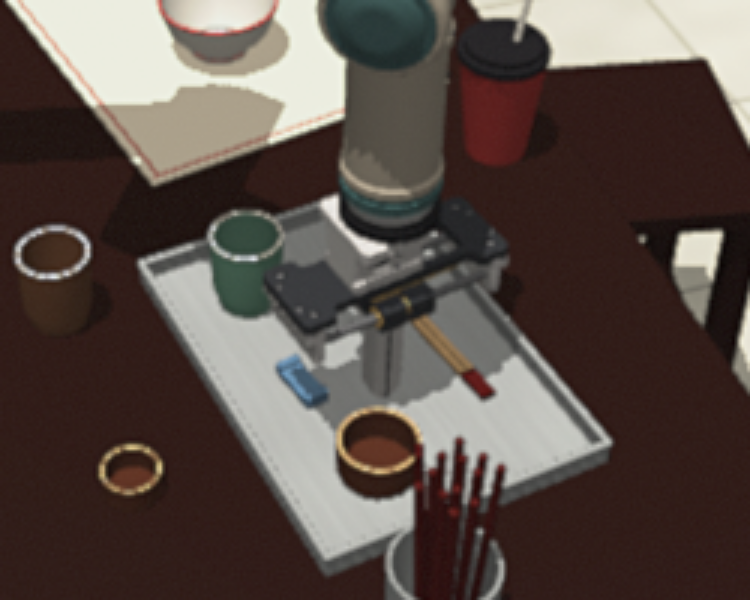

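The touch confirms it: the closed tips reach the floor at z=0.003 with TCP z=-0.0045, so they are 7.5 mm behind the TCP rather than 25 mm ahead. In the picture the tips stand at (383,395) on the tray floor. I'll correct every height by -32.5 mm and do the low items first.

```bash
python3 - <<'E'
from h import *
pick([.4915,-.2625],.25,-.0025,.05,12)
if telemetry.current_opening()<.012: raise SystemExit("missed")
place(B(0,-.114),YA+np.pi/2,-.0045,.045)
p=[.45,.28,.36]; r.move_to(p,best(p,.15)); cal,im=snap("wrist","w5")
marks("wrist","rest_center","bowl"); region("rest_center","wrist",cal,.011); region("bowl","wrist",cal,.06)
print(B(0,-.114),telemetry.current_t())
E
```

```text
picked 0.0199 11.999761909246445 36.375
placed hit False [ 0.53203608  0.31062068 -0.0041693 ]
wrist rest_center [([0.531, 0.312, 0.004], 0.75)]
wrist bowl [([0.558, 0.202, 0.002], 0.93)]
 region rest_center 0.67 [0.5297 0.3109] [20.1 48.2] ang -1.38 mean [0.5298 0.3113]
 region rest_center 0.2 [0.5652 0.1911] [129.1 116.5] ang 0.173 mean [0.5676 0.1983]
 region bowl 0.56 [0.5552 0.2064] [117.4 104.1] ang 0.127 mean [0.5561 0.2123]
[0.53175828 0.31050036] 44.925
```

Rest is well placed. Now the chopsticks.

```bash
python3 - <<'E'
from h import *
xy=[.605,-.223]; q1=best([*xy,H],.232)
yw=R.from_quat(q1[[1,2,3,0]]).apply([0,1,0]); y1=np.arctan2(yw[1],yw[0])
y2=y1+(-2.932-1.803+2*np.pi)
t=B(-.07,-.114); q2=down(y2); j=inverse_kinematics([*t,H],q2); print(j)
if j is None: raise SystemExit
pick(xy,0,-.003,.035,8,q=q1)
if telemetry.current_opening()<.008: raise SystemExit("missed")
cal,im=snap("wrist","w6")
place(t,0,.005,.035,q=q2)
p=[.47,.28,.36]; r.move_to(p,best(p,.15)); cal,im=snap("wrist","w7")
marks("wrist","rest_center","chopsticks_center"); region("rest_center","wrist",cal,.011); region("chopsticks_center","wrist",cal,.01)
print(t,telemetry.current_t())
E
```

```text
[ 3.94522230e-01  4.31598771e-01  1.21139916e+00 -4.44089210e-16
  1.49859473e+00 -1.38566308e+00]
picked 0.0131 7.999207377433777 51.775
placed hit False [0.60046606 0.32515477 0.00534423]
wrist rest_center [([0.531, 0.313, 0.003], 0.55)]
wrist chopsticks_center [([0.603, 0.325, 0.007], 0.6)]
 region rest_center 0.71 [0.5309 0.3105] [19.  47.2] ang -1.34 mean [0.5309 0.3108]
 region rest_center 0.17 [0.5983 0.3252] [195.9  13.8] ang 0.21 mean [0.6052 0.3265]
 region chopsticks_center 0.83 [0.5986 0.325 ] [196.3  13.9] ang 0.212 mean [0.6023 0.3258]
[0.60022342 0.32507861] 60.85
```

View pics/w7.png

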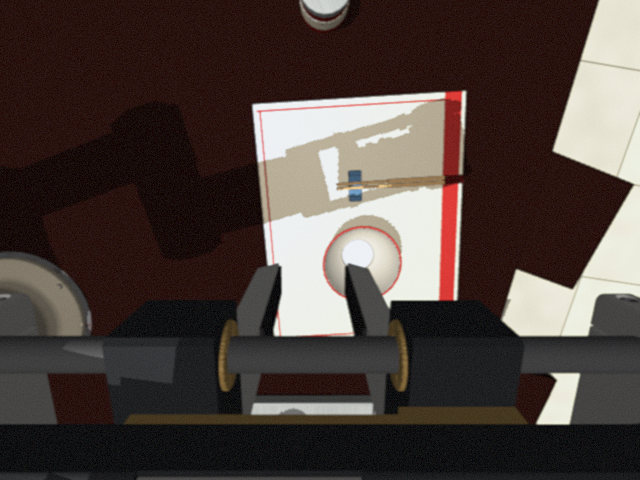

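The chopsticks lie over the middle of the rest (355,185). Their tips are at (338,187), beyond the rest and away from the diner, and the thick end is over the stripe. Now the pot and the cup.

```bash
python3 - <<'E'
from h import *
T=.21
pick([.5175,-.3585],T,.002,.094,15)
if telemetry.current_opening()<.055: raise SystemExit("missed")
place(B(.112,0),YA,0,.09)
pick([.4825,-.1565],T,.0185,.094,15)
if telemetry.current_opening()<.05: raise SystemExit("missed")
place(B(.112,-.082),YA+np.pi/2,.0165,.09)
p=[.40,.25,.42]; r.move_to(p,best(p,.15)); cal,im=snap("wrist","w8"); snap("side","s3")
marks("wrist","pot_center","cup_center","bowl","rest_center","chopsticks_center"); region("pot_center","wrist",cal,.034);region("cup_center","wrist",cal,.072);region("bowl","wrist",cal,.06)
marks("side","pot_center","cup_center")
print(B(.112,0),B(.112,-.082),telemetry.current_t())
E
```

```text
picked 0.0626 14.974401304498315 68.725
placed hit False [4.46184341e-01 1.75725039e-01 2.36319328e-04]
picked 0.0593 14.859710494056344 82.0417
placed hit False [0.42911105 0.25597544 0.01674483]
wrist pot_center [([0.445, 0.179, 0.017], 0.98)]
wrist cup_center [([0.56, 0.201, 0.001], 0.71), ([0.427, 0.257, 0.036], 0.68), ([0.327, -0.127, 0.036], 0.63)]
wrist bowl [([0.56, 0.2, -0.001], 0.71)]
wrist rest_center [([0.533, 0.311, 0.005], 0.8), ([0.448, 0.181, 0.014], 0.52)]
wrist chopsticks_center [([0.6, 0.326, 0.009], 0.86)]
 region pot_center 0.6 [0.4475 0.1795] [60.6 64.2] ang -1.421 mean [0.4473 0.1794]
 region cup_center 0.96 [0.4274 0.2579] [57.9 59.4] ang -1.421 mean [0.4266 0.2585]
 region cup_center 0.92 [ 0.3259 -0.1126] [81.  58.6] ang 1.495 mean [ 0.3271 -0.1116]
 region bowl 0.7 [0.5543 0.2033] [120.3 111.9] ang 0.354 mean [0.5543 0.204 ]
 region bowl 0.3 [0.519  0.3101] [19.  43.9] ang -1.369 mean [0.5188 0.3098]
side pot_center [([0.45, 0.174, 0.016], 0.7), ([0.336, -0.321, 0.009], 0.57)]
side cup_center [([0.428, 0.252, 0.039], 0.95), ([0.326, -0.126, 0.032], 0.6)]
[0.44595578 0.1756748 ] [0.42887841 0.25587682] 90.2917
```

View pics/w8.png

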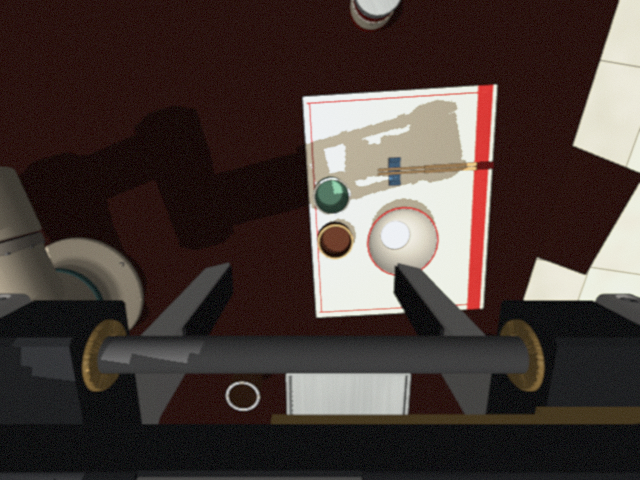

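View pics/s3.png

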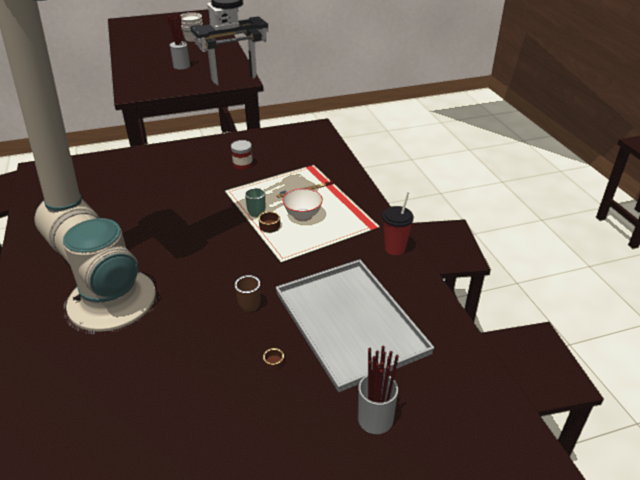

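The pot (335,240), cup (332,194), rest and chopsticks all stand where intended, upright. The bowl and the bystanders are undisturbed and the gripper is clear, so I'm handing in.

```bash
python3 -c "
from plant import r
print(r.sign_off())"
```

```text
the job is handed in; nothing more can be done
None
```

The place is laid and handed in at about 90 s: pot, cup, rest and chopsticks measured within about 5 mm of their targets; no verdict was returned, and the real fingertips sit about 32 mm short of the stated tool geometry, so I corrected for that.

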